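Find the complete lens cell by weight and hold it up for the underside scan

ROBOT

A 6-joint arm with a two-finger parallel gripper is mounted at the origin on the work surface. World frame = base frame: x ahead of the robot, y to its left, z up, the work surface at z = 0. Lengths are in m, angles in degrees, forces in N, time in s.
With the tool pointing down it reaches from about 0.25 to 0.725 m from the base axis. Payload 9.7 kg.
Tool frame: the origin (TCP) lies at the very end of the fingers, on their centre line; the grasp point (between the pads) lies 19 mm behind it; x points along the fingers, y is the direction in which the jaws open and shut, and the axes are right-handed (so a half turn about x gives the same grasp; the last joint's range is limited). The gripper opens to 85 mm and grips with 20 to 120 N. Pads are 22 mm wide; open, the fingers measure 114 mm over their backs; the gripper's body (76 mm by 85 mm) begins 54 mm behind the grasp point. The pads swing forward as they close: fully open they stand 13 mm farther back than shut.
Start: joints at [-65.432, 4.979, 10.078, 95.1, 0, 90], TCP at [0.229, -0.5, 0.231] pointing down, gripper open.
Joint ranges: [-179.16, 179.16], [-48.56, 103.87], [-65.8, 70.77], [-126.05, 130.52], [-82.76, 87.17], [-180, 180]. Speed limits (degrees/s): [127.2, 127.2, 147.25, 180, 180, 180].

INTERFACE

Orientations are given as [roll, pitch, yaw] about the fixed x, y, z axes, in that order (R = Rz(yaw) Ry(pitch) Rx(roll)).
In Python, from workcell import get_obs, cams, bot gives the robot as it stands.
- The arm moves only by the tool apply_moves, never from a script. Its argument "rows" is a list that holds one entry, the list of rows, each a list of 7 numbers: the shift along the tool's x, y, z in mm, then the turn, a rotation vector about the tool's x, y, z in rad, then the opening, from 0 (shut) to 1 (fully open). A call has 1 to 20 rows; each row is the pose to reach, as a shift and turn from the pose measured when the call began, along the tool's axes at that moment; what a row does not reach only later rows make up. A row lasts 1/10 s, in which the tool goes at most 50 mm and 8.59 degrees, less where a joint would pass 70% of its speed; a pose out of reach is approached as far as the arm can. A call with a gripper value outside its range is refused whole. The fingers move at their own pace and stop on an object; "newtons" is the grip in N (left out, the last holds). Time passes only in rows, so rows that repeat a pose let the fingers close. It gives the time, the measured TCP pose, the force and the opening at its end, in the units of the state.
- get_obs(): the state, without advancing time (a new reading comes with each control period).
- cams.camera(name): name is "side" or "top"; returns a dict with "pixels" (480x640x3 uint8, red, green, blue), "range_z" (480x640 float32, m along the optical axis (not along the pixel's ray), 0 where there is no reading), "fx", "fy", "cx", "cy" (pixels), "D" ([k1, k2, p1, p2, k3] as OpenCV has them; the pictures are not rectified), "eye" and "attitude" of the camera in the world. Camera axes: x right, y up, looking along -z (the intrinsics and any distortion apply to the point x, -y, -z); pixel columns grow to the right and rows downward; lengths in m; the calibration is good to about 2 mm. A picture is of the moment at which its call begins.
- bot.job_done(): hands the job in, once; it reports no verdict.
Trained networks look in a picture, given as the dict that the camera call returned (one of the last four; its "shot" number tells which), for a name from the list of things; names that differ only in an ending like _2 or _b are one class to them, and where a whole thing is asked for, a point or a joint stands for the part that bears it (a point fixed in the world has none). Each returns a list of dicts, best first, with "confidence" (0 to 1); they miss things now and then, are a little off and sometimes report something else, mostly with a low value. They report only what shows in the picture. A call takes as long as a camera call.
- cams.find_in(label, picture): "at" ([x, y, z] in m, in world coordinates, good to about 4 mm: the middle of the surface that is visible of it).
The state is a dict: "time": time; "q": joint angles; "qd": joint speeds; "joint_efforts": joint torques, N m; "ee_pos": TCP position; "tcp_rot": TCP orientation; "wrist_force": force on the tool from outside, world axes, zero at the start; "torque": the same for the moment, N m; "opening": finger opening in m.
Only numpy, scipy, OpenCV 4.12 (cv2) and the standard library are available. Lean on these libraries where they do the work, as an engineer would, in place of code of your own. Each camera call takes 0.05 s, during which the arm holds its last target.

TASK

Two look-alike lens cells stand in the blue-rimmed tray; the complete one, with its lens group inside, is the heavier. Lift each clear of the tray in turn to feel its weight, stand the lighter one back upright in the tray and let it go, then hold the heavier one upright over the middle of the scanner's turntable, about 7 cm clear above the plate so that its low camera sees the underside, and finish there still holding it. Do not tip either cell over, and leave the wheel, the jar and the mouse where they are.

Things in the scene. Friction and masses are not known exactly. Their poses are not given: they have to be found in the camera images.
- cell_a_center (a point): Centre (half-way up) of one of two look-alike lens cells: closed upright aluminium cylinder, 46 mm diameter, 60 mm tall, black band low, orange band high, dark window on top; z is its axis, up. Stands on the tray floor, centre 30 mm above it. The two weigh 0.14 to 0.47 kg, one at least 0.12 kg more than the other; looks do not tell which, and it changes. The other is cell_b.
- cell_b_center (a point): Centre (half-way up) of one of two look-alike lens cells: closed upright aluminium cylinder, 46 mm diameter, 60 mm tall, black band low, orange band high, dark window on top; z is its axis, up. Stands on the tray floor, centre 30 mm above it. The two weigh 0.14 to 0.47 kg, one at least 0.12 kg more than the other; looks do not tell which, and it changes. The other is cell_a.
- tray_floor (a point): Centre of the top of the fixed parts tray's black floor, 4 mm above the bench. Low blue rim: outside 170 mm along its x by 270 mm along its y, 5 mm wide, top 8 mm above the floor. z up. The cells stand 50 to 75 mm either side of the centre along y, up to 30 mm off along x. The tray is on the robot's left or right, the turntable on the other side.
- plate_center (a point): Centre of the top of the round dark-blue, white-dotted turntable plate, 170 mm in diameter, 60 mm above the bench, on a fixed silver base 230 mm square. z up; x points to the edge where the low camera sits: grey head 70 mm wide, 80 to 112 mm from the plate centre, its top 43 mm above the plate.
- wheel_center (a point): Bystander: centre of a loose black rubber wheel with yellow hub lying flat, 72 mm in diameter, 24 mm tall (its origin half-way up).
- jar_center (a point): Bystander: centre of a loose upright small jar with green cap, 56 mm in diameter, 75 mm tall (its origin half-way up).
- mouse_center (a point): Bystander: centre of a loose black computer mouse, 58 mm by 100 mm (along its y), 32 mm tall (its origin half-way up).

How it is judged (in metres and radians):
On the way, in this order (a step that is already met when the one before it is completed fails the run):
1. the lighter cell has been lifted in the fingers, its foot at least 20 mm above the tray floor, while the heavier stands on the tray (((z of cell_a_center in the frame of tray_floor above 0.05 m and contact force between cell_a and the fingers above 1 N and contact force between cell_a and tray below 0.1 N and contact force between cell_b and tray above 2.7 N) or (z of cell_b_center in the frame of tray_floor above 0.05 m and contact force between cell_b and the fingers above 1 N and contact force between cell_b and tray below 0.1 N and contact force between cell_a and tray above 2.7 N))), for 0.2 s.
2. the lighter cell stands upright in the tray again, let go (((z of cell_b_center in the frame of tray_floor between 0.024 and 0.036 m and x of cell_b_center in the frame of tray_floor between -0.08 and 0.08 m and y of cell_b_center in the frame of tray_floor between -0.13 and 0.13 m and angle between cell_b_center's own z axis and vertical below 0.1 rad and linear speed of cell_b below 0.02 m/s and contact force between cell_b and the fingers below 0.1 N and contact force between cell_b and tray between 0.8 and 2.7 N) or (z of cell_a_center in the frame of tray_floor between 0.024 and 0.036 m and x of cell_a_center in the frame of tray_floor between -0.08 and 0.08 m and y of cell_a_center in the frame of tray_floor between -0.13 and 0.13 m and angle between cell_a_center's own z axis and vertical below 0.1 rad and linear speed of cell_a below 0.02 m/s and contact force between cell_a and the fingers below 0.1 N and contact force between cell_a and tray between 0.8 and 2.7 N))), for 0.2 s.
3. the heavier cell is held upright over the middle of the turntable plate, the lighter stands in the tray (((horizontal distance between cell_a_center and plate_center below 0.03 m and z of cell_a_center in the frame of plate_center between 0.055 and 0.16 m and angle between cell_a_center's own z axis and vertical below 0.2 rad and linear speed of cell_a below 0.03 m/s and contact force between cell_a and the fingers above 2 N and contact force between cell_a and turntable below 0.1 N and z of cell_b_center in the frame of tray_floor between 0.024 and 0.036 m and x of cell_b_center in the frame of tray_floor between -0.08 and 0.08 m and y of cell_b_center in the frame of tray_floor between -0.13 and 0.13 m and angle between cell_b_center's own z axis and vertical below 0.1 rad and linear speed of cell_b below 0.02 m/s and contact force between cell_b and the fingers below 0.1 N and contact force between cell_b and tray between 0.8 and 2.7 N) or (horizontal distance between cell_b_center and plate_center below 0.03 m and z of cell_b_center in the frame of plate_center between 0.055 and 0.16 m and angle between cell_b_center's own z axis and vertical below 0.2 rad and linear speed of cell_b below 0.03 m/s and contact force between cell_b and the fingers above 2 N and contact force between cell_b and turntable below 0.1 N and z of cell_a_center in the frame of tray_floor between 0.024 and 0.036 m and x of cell_a_center in the frame of tray_floor between -0.08 and 0.08 m and y of cell_a_center in the frame of tray_floor between -0.13 and 0.13 m and angle between cell_a_center's own z axis and vertical below 0.1 rad and linear speed of cell_a below 0.02 m/s and contact force between cell_a and the fingers below 0.1 N and contact force between cell_a and tray between 0.8 and 2.7 N))), for 0.2 s.
At the end, for the whole second after the job is handed in: Heavier cell held still in the fingers, within 0.2 rad of upright, axis within 30 mm of the plate centre, its centre 55 to 160 mm above the plate, not touching the turntable; lighter cell at rest on the tray floor inside the rim, within 0.1 rad of upright, not touched by the fingers (((horizontal distance between cell_a_center and plate_center below 0.03 m and z of cell_a_center in the frame of plate_center between 0.055 and 0.16 m and angle between cell_a_center's own z axis and vertical below 0.2 rad and linear speed of cell_a below 0.03 m/s and contact force between cell_a and the fingers above 2 N and contact force between cell_a and turntable below 0.1 N and z of cell_b_center in the frame of tray_floor between 0.024 and 0.036 m and x of cell_b_center in the frame of tray_floor between -0.08 and 0.08 m and y of cell_b_center in the frame of tray_floor between -0.13 and 0.13 m and angle between cell_b_center's own z axis and vertical below 0.1 rad and linear speed of cell_b below 0.02 m/s and contact force between cell_b and the fingers below 0.1 N and contact force between cell_b and tray between 0.8 and 2.7 N) or (horizontal distance between cell_b_center and plate_center below 0.03 m and z of cell_b_center in the frame of plate_center between 0.055 and 0.16 m and angle between cell_b_center's own z axis and vertical below 0.2 rad and linear speed of cell_b below 0.03 m/s and contact force between cell_b and the fingers above 2 N and contact force between cell_b and turntable below 0.1 N and z of cell_a_center in the frame of tray_floor between 0.024 and 0.036 m and x of cell_a_center in the frame of tray_floor between -0.08 and 0.08 m and y of cell_a_center in the frame of tray_floor between -0.13 and 0.13 m and angle between cell_a_center's own z axis and vertical below 0.1 rad and linear speed of cell_a below 0.02 m/s and contact force between cell_a and the fingers below 0.1 N and contact force between cell_a and tray between 0.8 and 2.7 N))); the arm keeps its last pose, push and grip.
It fails at once if the rubber wheel is knocked away (moved more than 30 mm) (distance of wheel_center from where it was at the start of the episode above 0.03 m).
It fails at once if the jar is knocked away (moved more than 30 mm) (distance of jar_center from where it was at the start of the episode above 0.03 m).
It fails at once if the computer mouse is knocked away (moved more than 30 mm) (distance of mouse_center from where it was at the start of the episode above 0.03 m).
It fails at once if a lens cell tips over (leans more than 40 degrees) (angle between any of cell_a_center, cell_b_center's own z axis and vertical above 0.7 rad).
It also fails if it takes over 67 s, if anything falls off the work surface, if the arm or the gripper's body presses on something with over 40 N, if the wrist force passes 120 N, or if a joint passes its speed limit or range.

## Working session

There is one attempt and no reset: what is moved stays moved. The work goes in short steps, Python scripts to look and compute and a tool call to move; the robot and the scene stay as the last step left them, time stands still between calls to the robot, and variables do not carry over. Pictures are saved under pics/ and viewed, and the job is handed in when it is done.

Besides the shell and the picture viewer there is one more tool, called after "Emit:" in YAML: its name, and indented under it one key for each argument. apply_moves: Moves the arm, as the interface text tells. Its arguments: {"type":"object","properties":{"rows":{"type":"array"},"newtons":{"type":"number"}},"required":["rows"]}

```bash
mkdir -p pics
cat > h.py <<'E'
import numpy as np, cv2
from workcell import get_obs, cams, bot
def save(p,n):
    cv2.imwrite('pics/'+n,cv2.cvtColor(p['pixels'],cv2.COLOR_RGB2BGR))
E
python3 - <<'E'
from h import *
print(get_obs())
for n in ['top','side']:
    p=cams.camera(n); save(p,n+'0.png')
    print(n,p['eye'],p['attitude'],p['fx'],p['D'])
    for l in ['cell_a_center','tray_floor','plate_center','wheel_center','jar_center','mouse_center']:
        print(l,[(np.round(d['at'],3).tolist(),round(d['confidence'],2)) for d in cams.find_in(l,p)])
E
```

```text
{'time': 0.0, 'q': array([-6.54320683e+01,  5.01070780e+00,  1.00339731e+01,  9.50995963e+01,
       -6.47520624e-04,  9.00000504e+01]), 'qd': array([ 0.05849242,  0.05022539, -0.0469679 ,  0.00427252, -0.01877555,
        0.05683854]), 'joint_efforts': array([-1.56306920e-03, -5.20379806e+01,  4.64808476e+01,  1.58873422e-02,
       -8.74104467e-05,  6.65197007e-06]), 'ee_pos': array([ 0.22857466, -0.49999726,  0.23058253]), 'tcp_rot': array([-89.51391829,  89.9236662 , 115.05396348]), 'wrist_force': array([-0.65539305, -0.38769005,  0.15485718]), 'torque': array([0.03773721, 0.02037425, 0.01834514]), 'opening': 0.08549560865111816}
top [0.52692347 0.02186617 0.82440936] [  5.03447622  -1.05368855 -88.72575905] 433.8723449599206 [-0.0943804  0.         0.         0.         0.       ]
cell_a_center [([0.55, -0.284, 0.064], 0.76)]
tray_floor [([0.564, -0.225, -0.001], 0.7)]
plate_center [([0.493, 0.205, 0.052], 0.74)]
wheel_center [([0.584, 0.01, 0.025], 0.66)]
jar_center [([0.47, 0.01, 0.073], 0.96)]
mouse_center [([0.702, 0.008, 0.032], 0.89)]
side [0.00701124 0.90289837 0.82049625] [  55.1607892     0.32154008 -147.57427897] 596.2749465969744 [0.04363589 0.         0.         0.         0.        ]
cell_a_center [([0.546, -0.276, 0.051], 0.59)]
tray_floor [([0.54, -0.212, 0.008], 0.92), ([0.573, 0.022, 0.025], 0.19)]
plate_center [([0.474, 0.251, 0.057], 0.64)]
wheel_center [([0.574, 0.021, 0.026], 0.58)]
jar_center [([0.458, 0.027, 0.046], 0.6), ([0.475, 0.25, 0.058], 0.37)]
mouse_center [([0.695, 0.021, 0.024], 0.86), ([0.542, -0.216, 0.006], 0.32)]
```

View pics/top0.png

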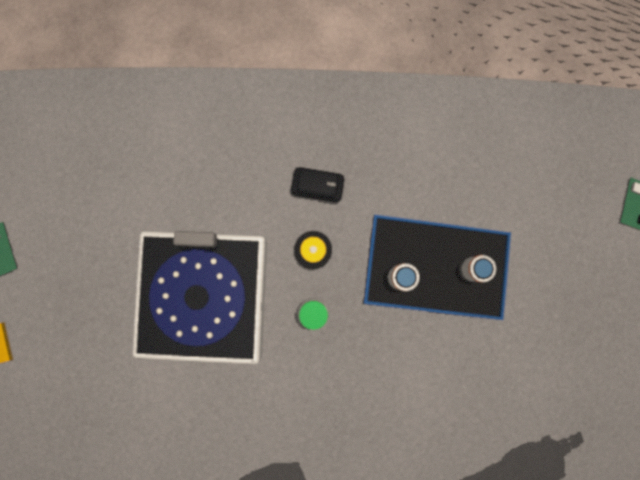

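View pics/side0.png

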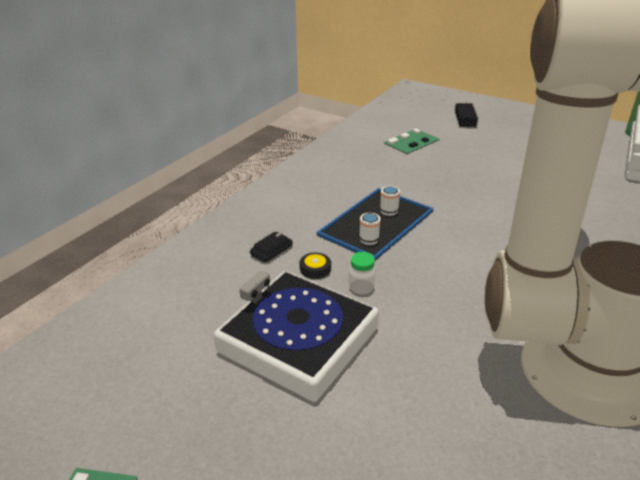

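The top view shows the cells' windows at about (404,277) and (484,268). The plate centre is at (197,297), the camera head at (195,239), the jar cap at (313,315), the wheel at (313,250) and the mouse at (318,185). Next I'll measure these precisely.

```bash
cat >> h.py <<'E'
from scipy.spatial.transform import Rotation as Ro
def rays(p,uv):
    K=np.array([[p['fx'],0,p['cx']],[0,p['fy'],p['cy']],[0,0,1.]])
    n=cv2.undistortPoints(np.array(uv,float).reshape(-1,1,2),K,np.array(p['D'],float))[:,0]
    d=np.c_[n[:,0],-n[:,1],-np.ones(len(n))]
    return d@Ro.from_euler('xyz',p['attitude'],degrees=True).as_matrix().T
def onplane(p,uv,z):
    d=rays(p,uv);e=np.array(p['eye']);return e+d*((z-e[2])/d[:,2])[:,None]
def cloud(p):
    v,u=np.mgrid[:480,:640];d=rays(p,np.c_[u.ravel(),v.ravel()])
    P=np.array(p['eye'])+d*p['range_z'].ravel()[:,None];P[p['range_z'].ravel()==0]=np.nan
    return P.reshape(480,640,3)
E
python3 - <<'E'
from h import *
p=cams.camera('top');C=cloud(p)
for n,uv,z in [('c1',(404,277),.064),('c2',(484,268),.064),('plate',(197,297),.06),('head',(195,239),.103),('jar',(313,315),.075),('wheel',(313,250),.024),('mouse',(318,185),.032),
 ('t1',(374,217),.012),('t2',(510,234),.012),('t3',(502,318),.012),('t4',(366,303),.012)]:
    print(n,np.round(onplane(p,[uv],z)[0],4),np.round(C[uv[1],uv[0]],4))
m=(C[...,2]>.052)&(C[...,2]<.075)&(C[...,1]<-.08)
nn,lab,st,ce=cv2.connectedComponentsWithStats(m.astype(np.uint8))
for i in range(1,nn):
    if st[i,4]>50:
        q=C[lab==i];c,r=cv2.minEnclosingCircle(q[:,:2].astype(np.float32));print(st[i],ce[i],q.mean(0),np.median(q[:,2]),c,r)
hsv=cv2.cvtColor(p['pixels'],cv2.COLOR_RGB2HSV)
s=p['pixels'][255:285,:,:]
w=(hsv[...,0]>95)&(hsv[...,0]<115)&(hsv[...,1]>60)&(hsv[...,2]>90)
nn,lab,st,ce=cv2.connectedComponentsWithStats(w.astype(np.uint8))
for i in range(1,nn):
    if st[i,4]>80: print('win',st[i],ce[i],onplane(p,[ce[i]],.064))
pb=(hsv[...,0]>112)&(hsv[...,0]<128)&(hsv[...,1]>120)
nn,lab,st,ce=cv2.connectedComponentsWithStats(pb.astype(np.uint8))
for i in range(1,nn):
    if st[i,4]>800:
        c,r=cv2.minEnclosingCircle(np.argwhere(lab==i)[:,::-1].astype(np.float32)); print('pl',st[i],c,r,onplane(p,[c],.06))
o=get_obs();print(Ro.from_euler('xyz',o['tcp_rot'],degrees=True).as_matrix().round(3))
E
```

```text
c1 [ 0.5347 -0.149   0.064 ] [ 0.5347 -0.149   0.0643]
c2 [ 0.5534 -0.2944  0.064 ] [ 0.5534 -0.2946  0.0636]
plate [0.4914 0.214  0.06  ] [0.4915 0.2137 0.0615]
head [0.5897 0.2107 0.103 ] [0.5898 0.2108 0.1028]
jar [0.4663 0.01   0.075 ] [0.4661 0.0099 0.0726]
wheel [0.5814 0.0118 0.024 ] [0.5812 0.0119 0.0264]
mouse [0.7021 0.0054 0.032 ] [0.7019 0.0054 0.0329]
t1 [ 0.6477 -0.1027  0.012 ] [ 0.6476 -0.1026  0.0123]
t2 [ 0.6219 -0.3692  0.012 ] [ 0.6221 -0.3702  0.01  ]
t3 [ 0.4605 -0.3514  0.012 ] [ 0.4603 -0.3523  0.0101]
t4 [ 0.4854 -0.0895  0.012 ] [ 0.4853 -0.0897  0.0103]
[468 256  27  26 554] [481.43862816 268.35198556] [ 0.5526793 -0.2900021  0.0631151] 0.0636431174197023 (0.5534576177597046, -0.29184383153915405) 0.024161573499441147
[392 264  27  26 553] [404.73779385 276.96564195] [ 0.53482734 -0.15053225  0.06321072] 0.06344907997272686 (0.5348203182220459, -0.15178847312927246) 0.023801449686288834
win [ 364  215  147  105 1319] [432.46626232 267.68309325] [[ 0.5521497  -0.20003001  0.064     ]]
win [475 260  17  18 246] [483.00813008 268.26829268] [[ 0.55284509 -0.29253686  0.064     ]]
win [397 268  18  18 262] [405.57251908 276.70992366] [[ 0.53528808 -0.15182893  0.064     ]]
pl [ 150  250   63   95 2069] (193.22727966308594, 297.1363525390625) 47.217952728271484 [[0.49095506 0.22071375 0.06      ]]
[[-0.     0.416 -0.909]
 [ 0.    -0.909 -0.416]
 [-1.    -0.    -0.   ]]
```

Emit:
apply_moves:
  rows:
    - [[100, -54, -382, -1.142, 0, 0, 1], [100, -54, -382, -1.142, 0, 0, 1], [100, -54, -382, -1.142, 0, 0, 1], [100, -54, -382, -1.142, 0, 0, 1], [100, -54, -382, -1.142, 0, 0, 1], [100, -54, -382, -1.142, 0, 0, 1], [100, -54, -382, -1.142, 0, 0, 1], [100, -54, -382, -1.142, 0, 0, 1], [100, -54, -382, -1.142, 0, 0, 1], [100, -54, -382, -1.142, 0, 0, 1], [100, -54, -382, -1.142, 0, 0, 1], [100, -54, -382, -1.142, 0, 0, 1], [100, -54, -382, -1.142, 0, 0, 1]]
  newtons: 40

```text
time: 2.05
ee_pos: [0.553, -0.2932, 0.132]
tcp_rot: [59.7, 89.9, -30.4]
wrist_force: [0.1, 0.4, 0.4]
opening: 0.0855
```

Run:
```python
from h import *
o=get_obs();print(o['ee_pos'],o['q'],o['wrist_force']);print(Ro.from_euler('xyz',o['tcp_rot'],degrees=True).as_matrix().round(3))
p=cams.camera('side');C=cloud(p);cv2.imwrite('pics/s1.png',cv2.resize(cv2.cvtColor(p['pixels'][150:290,280:480],cv2.COLOR_RGB2BGR),None,fx=3.5,fy=3.5))
for uv in [(370,218),(390,190)]: print(onplane(p,[uv],.064),C[uv[1],uv[0]])
```

```text
[ 0.55302322 -0.29324144  0.13203863] [-2.79336726e+01  1.45424950e+01  9.97788239e+00  8.53758972e+01
 -2.56771358e-03  6.21766274e+01] [0.11897399 0.3815459  0.37574473]
[[ 0.001  1.    -0.002]
 [-0.001 -0.002 -1.   ]
 [-1.     0.001  0.001]]
[[ 0.53308733 -0.15052075  0.064     ]] [ 0.5326408  -0.14962662  0.06464211]
[[ 0.5519333  -0.29141324  0.064     ]] [ 0.55361036 -0.29508887  0.0616718 ]
```

View pics/s1.png

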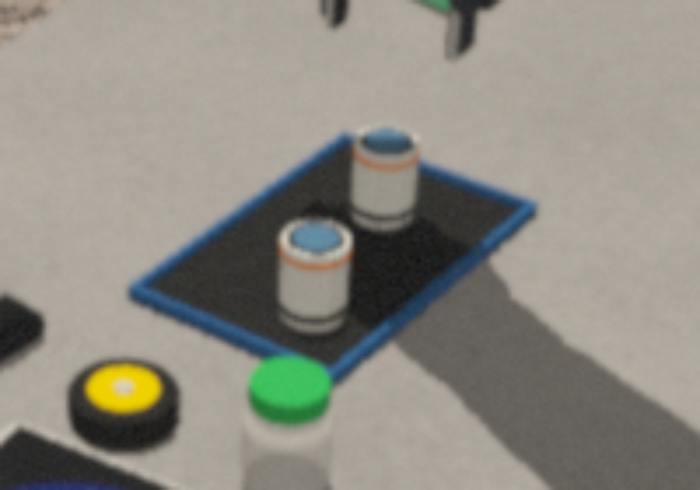

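The side view shows both cells upright at crop (315,240) and (385,140), and it agrees with the top view to about 2 mm. The gripper is above the far cell, so I'll go down.

Emit:
apply_moves:
  rows:
    - [[40, 0, -1, 0, 0, 0, 1], [70, 0, -1, 0, 0, 0, 1], [90, 0, -1, 0, 0, 0, 1], [106, 0, -1, 0, 0, 0, 1], [106, 0, -1, 0, 0, 0, 1], [106, 0, -1, 0, 0, 0, 1], [106, 0, -1, 0, 0, 0, 0.5], [106, 0, -1, 0, 0, 0, 0.4], [106, 0, -1, 0, 0, 0, 0.3], [106, 0, -1, 0, 0, 0, 0.3], [106, 0, -1, 0, 0, 0, 0.3], [106, 0, -1, 0, 0, 0, 0.3], [106, 0, -1, 0, 0, 0, 0.3], [106, 0, -1, 0, 0, 0, 0.3]]
  newtons: 45

```text
time: 3.5
ee_pos: [0.5537, -0.2925, 0.0273]
tcp_rot: [58.8, 89.8, -31.2]
wrist_force: [-0.7, 0.5, 6.5]
opening: 0.0451
```

Emit:
apply_moves:
  rows:
    - [[-10, 0, 0, 0, 0, 0, 0.3], [-30, 0, 0, 0, 0, 0, 0.3], [-60, 0, 0, 0, 0, 0, 0.3], [-60, 0, 0, 0, 0, 0, 0.3], [-60, 0, 0, 0, 0, 0, 0.3], [-60, 0, 0, 0, 0, 0, 0.3], [-60, 0, 0, 0, 0, 0, 0.3], [-60, 0, 0, 0, 0, 0, 0.3]]

```text
time: 4.3
ee_pos: [0.5531, -0.2921, 0.0861]
tcp_rot: [51.1, 89.9, -39.0]
wrist_force: [0.1, 0.1, -3.3]
opening: 0.0454
```

Run:
```python
from h import *
F=[]
for i in range(6):
    p=cams.camera('side' if i else 'top');o=get_obs();F.append(o['wrist_force'])
    if i==0: save(p,'t2.png')
print(np.round(F,2),np.mean(F,0),o['ee_pos'],o['joint_efforts'],o['time'])
cv2.imwrite('pics/s2.png',cv2.resize(cv2.cvtColor(p['pixels'][120:290,280:480],cv2.COLOR_RGB2BGR),None,fx=3.5,fy=3.5))
```

```text
[[ 0.05  0.52 -4.05]
 [-0.09  1.   -4.36]
 [-0.08 -0.91 -4.17]
 [ 0.38  0.07 -3.53]
 [ 0.73  0.01 -3.16]
 [ 0.17 -0.21 -3.96]] [ 0.19599067  0.08046637 -3.8716345 ] [ 0.55353807 -0.2923819   0.087203  ] [ 2.47115941e-04 -6.54479671e+01  4.88277626e+01 -2.93583458e-02
 -4.03506347e-03 -1.75614292e-05] 4.6
```

View pics/s2.png

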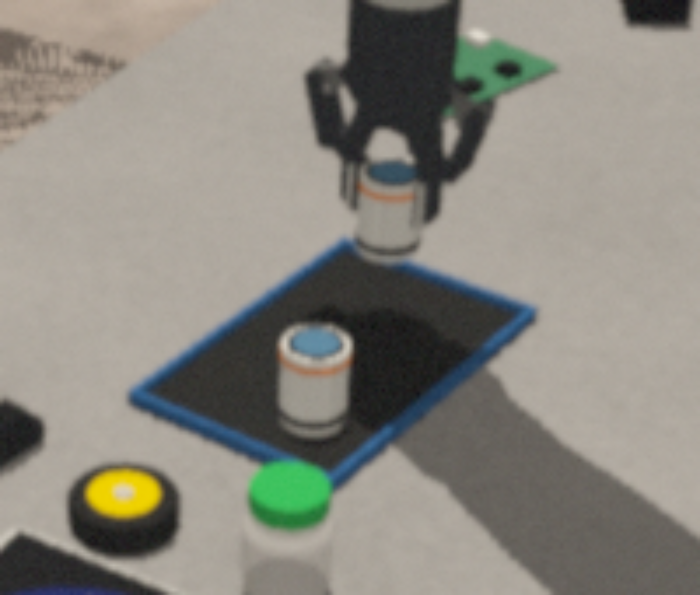

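It's lifted cleanly and upright, and weighs about 3.9 N, so this is probably the heavier one. I'll set it back in place.

Emit:
apply_moves:
  rows:
    - [[30, 0, 0, 0, 0, 0, 0.3], [45, 0, 0, 0, 0, 0, 0.3], [53, 0, 0, 0, 0, 0, 0.3], [57, 0, 0, 0, 0, 0, 0.3], [59, 0, 0, 0, 0, 0, 0.3], [60, 0, 0, 0, 0, 0, 0.3], [60, 0, 0, 0, 0, 0, 0.3], [60, 0, 0, 0, 0, 0, 0.3]]

```text
time: 5.4
ee_pos: [0.554, -0.2926, 0.0278]
tcp_rot: [59.6, 89.8, -30.5]
wrist_force: [0.6, -0.2, -4.1]
opening: 0.0453
```

Emit:
apply_moves:
  rows:
    - [[1, 0, 0, 0, 0, 0, 0.3], [1, 0, 0, 0, 0, 0, 0.3], [1.5, 0, 0, 0, 0, 0, 0.3], [1.5, 0, 0, 0, 0, 0, 0.3]]

```text
time: 5.8
ee_pos: [0.5542, -0.2928, 0.0273]
tcp_rot: [59.0, 89.7, -31.1]
wrist_force: [-2.4, 0.9, 5.7]
opening: 0.0455
```

Emit:
apply_moves:
  rows:
    - [[0, 0, 0, 0, 0, 0, 0.6], [0, 0, 0, 0, 0, 0, 0.7], [0, 0, 0, 0, 0, 0, 0.8], [0, 0, 0, 0, 0, 0, 1], [0, 0, 0, 0, 0, 0, 1], [0, 0, 0, 0, 0, 0, 1], [-40, 0, 0, 0, 0, 0, 1], [-80, 0, 0, 0, 0, 0, 1], [-100, 0, 0, 0, 0, 0, 1], [-100, 0, -100, 0, 0, 0, 1], [-100, 19, -141, 0, 0, 0, 1], [-100, 19, -141, 0, 0, 0, 1], [-100, 19, -141, 0, 0, 0, 1], [-100, 19, -141, 0, 0, 0, 1]]

```text
time: 7.2
ee_pos: [0.5733, -0.1507, 0.1272]
tcp_rot: [57.2, 89.7, -32.8]
wrist_force: [-0.8, -0.3, 0.1]
opening: 0.0854
```

Run:
```python
from h import *
p=cams.camera('side');o=get_obs();print(o['ee_pos'],o['wrist_force'],o['time']);print(Ro.from_euler('xyz',o['tcp_rot'],degrees=True).as_matrix().round(3))
cv2.imwrite('pics/s3.png',cv2.resize(cv2.cvtColor(p['pixels'][120:290,280:480],cv2.COLOR_RGB2BGR),None,fx=3.5,fy=3.5))
```

```text
[ 0.57310563 -0.15168122  0.12712011] [ 0.03827533 -1.01759874  0.5424916 ] 7.25
[[ 0.004  1.    -0.001]
 [-0.003 -0.001 -1.   ]
 [-1.     0.004  0.003]]
```

View pics/s3.png

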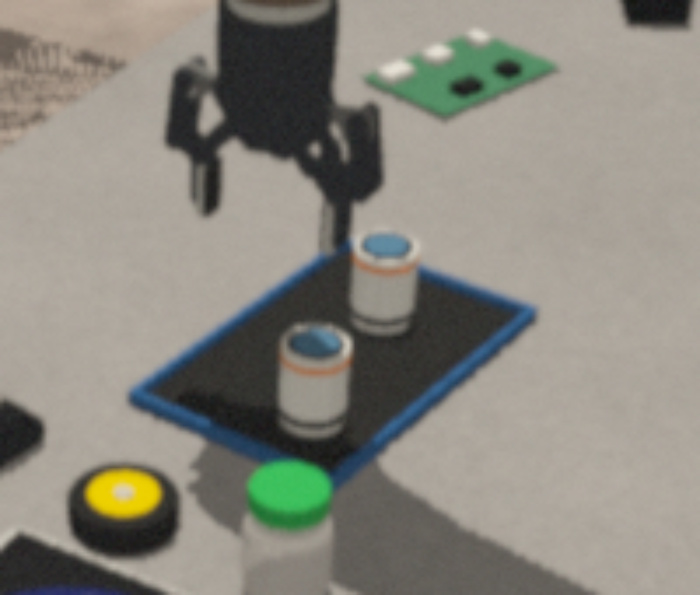

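The far cell is upright again. I moved x the wrong way: TCP x is 0.573 and the near cell is at 0.535, so I'll correct that at height before going down.

Emit:
apply_moves:
  rows:
    - [[0, -38, 0, 0, 0, 0, 1], [0, -38, 0, 0, 0, 0, 1], [0, -38, 0, 0, 0, 0, 1], [0, -38, 0, 0, 0, 0, 1], [40, -38, 0, 0, 0, 0, 1], [70, -38, 0, 0, 0, 0, 1], [90, -38, 0, 0, 0, 0, 1], [99, -38, 0, 0, 0, 0, 1], [99, -38, 0, 0, 0, 0, 1], [99, -38, 0, 0, 0, 0, 0.5], [99, -38, 0, 0, 0, 0, 0.4], [99, -38, 0, 0, 0, 0, 0.3], [99, -38, 0, 0, 0, 0, 0.3], [99, -38, 0, 0, 0, 0, 0.3], [99, -38, 0, 0, 0, 0, 0.3], [99, -38, 0, 0, 0, 0, 0.3]]

```text
time: 8.85
ee_pos: [0.5363, -0.1521, 0.0295]
tcp_rot: [61.5, 89.6, -28.6]
wrist_force: [0.4, 0.4, 5.7]
opening: 0.0446
```

Emit:
apply_moves:
  rows:
    - [[-10, 0, 0, 0, 0, 0, 0.3], [-30, 0, 0, 0, 0, 0, 0.3], [-60, 0, 0, 0, 0, 0, 0.3], [-60, 0, 0, 0, 0, 0, 0.3], [-60, 0, 0, 0, 0, 0, 0.3], [-60, 0, 0, 0, 0, 0, 0.3], [-60, 0, 0, 0, 0, 0, 0.3], [-60, 0, 0, 0, 0, 0, 0.3]]

```text
time: 9.65
ee_pos: [0.5355, -0.1518, 0.0886]
tcp_rot: [58.6, 89.7, -31.4]
wrist_force: [0.9, -0.2, -1.0]
opening: 0.0451
```

Run:
```python
from h import *
F=[]
for i in range(8):
    p=cams.camera('side');o=get_obs();F.append(o['wrist_force'])
print(np.round(F,2),np.mean(F,0),o['ee_pos'],o['time'])
cv2.imwrite('pics/s4.png',cv2.resize(cv2.cvtColor(p['pixels'][120:290,280:480],cv2.COLOR_RGB2BGR),None,fx=3.5,fy=3.5))
```

```text
[[ 0.46 -0.58 -1.49]
 [ 0.55  0.17 -0.91]
 [ 0.82  0.05 -2.22]
 [-0.22 -0.29 -2.52]
 [-0.7   0.11 -2.11]
 [-1.22 -0.23 -2.04]
 [-0.49  0.45 -1.94]
 [-0.19 -0.19 -2.05]] [-0.12512868 -0.06384092 -1.90790561] [ 0.53589651 -0.15190079  0.08945549] 10.05
```

View pics/s4.png

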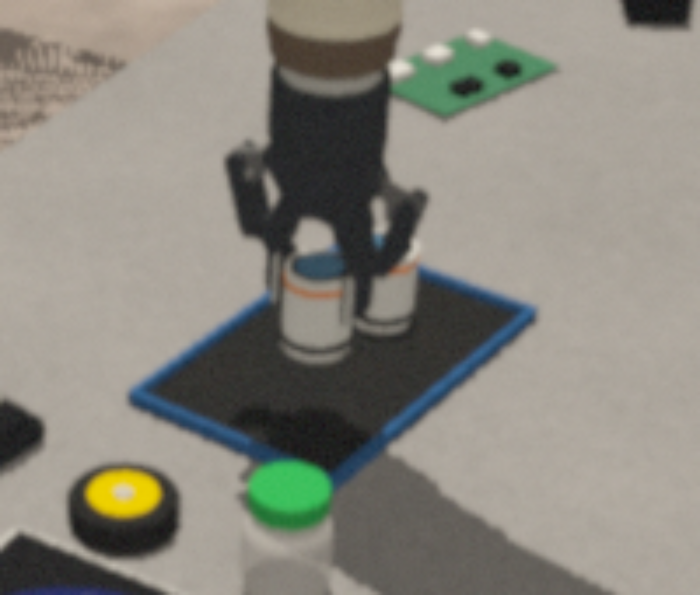

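The near cell weighs about 2.0 N against 3.9 N, so it's the lighter one. It's lifted upright at crop (318,310). I'll put it back where it stood.

Emit:
apply_moves:
  rows:
    - [[30, 0, 0, 0, 0, 0, 0.3], [46, 0, 0, 0, 0, 0, 0.3], [54, 0, 0, 0, 0, 0, 0.3], [58, 0, 0, 0, 0, 0, 0.3], [60, 0, 0, 0, 0, 0, 0.3], [61, 0, 0, 0, 0, 0, 0.3], [61, 0, 0, 0, 0, 0, 0.3], [61.5, 0, 0, 0, 0, 0, 0.3], [61.5, 0, 0, 0, 0, 0, 0.3], [61.5, 0, 0, 0, 0, 0, 0.3]]

```text
time: 11.05
ee_pos: [0.5367, -0.1523, 0.0295]
tcp_rot: [63.2, 89.5, -26.8]
wrist_force: [-3.8, 1.2, 7.3]
opening: 0.0453
```

Emit:
apply_moves:
  rows:
    - [[0, 0, 0, 0, 0, 0, 0.6], [0, 0, 0, 0, 0, 0, 0.7], [0, 0, 0, 0, 0, 0, 0.8], [0, 0, 0, 0, 0, 0, 1], [0, 0, 0, 0, 0, 0, 1], [0, 0, 0, 0, 0, 0, 1], [0, 0, 0, 0, 0, 0, 1], [-40, 0, 0, 0, 0, 0, 1], [-80, 0, 0, 0, 0, 0, 1], [-100, 0, 0, 0, 0, 0, 1], [-100, 0, 0, 0, 0, 0, 1], [-100, 10, 50, 0, 0, 0, 1], [-100, 18, 100, 0, 0, 0, 1], [-100, 18, 140, 0, 0, 0, 1], [-100, 18, 140, 0, 0, 0, 1], [-100, 18, 140, 0, 0, 0, 1]]

```text
time: 12.65
ee_pos: [0.5531, -0.2925, 0.1285]
tcp_rot: [65.6, 89.6, -24.6]
wrist_force: [-0.3, 1.2, 0.7]
opening: 0.0853
```

Run:
```python
from h import *
p=cams.camera('side');C=cloud(p);o=get_obs();print(o['ee_pos'],o['wrist_force'],o['time']);print(Ro.from_euler('xyz',o['tcp_rot'],degrees=True).as_matrix().round(3))
cv2.imwrite('pics/s5.png',cv2.resize(cv2.cvtColor(p['pixels'][120:290,280:480],cv2.COLOR_RGB2BGR),None,fx=3.5,fy=3.5))
```

```text
[ 0.55334269 -0.29157172  0.12898428] [-0.0909327   0.40119114  1.17242455] 12.7
[[ 0.006  1.    -0.002]
 [-0.003 -0.002 -1.   ]
 [-1.     0.006  0.003]]
```

View pics/s5.png

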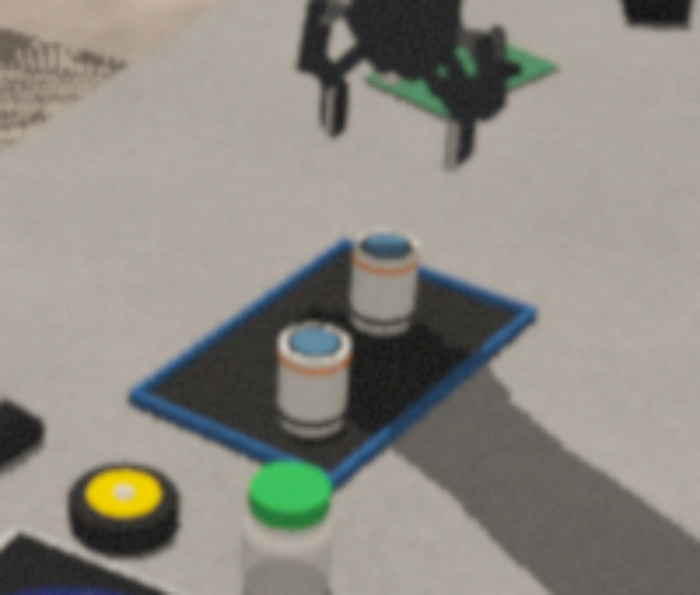

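Both cells are upright. Next I'll grasp the far, heavier one and lift it 130 mm.

Emit:
apply_moves:
  rows:
    - [[40, 0, 0, 0, 0, 0, 1], [70, 0, 0, 0, 0, 0, 1], [90, 0, 0, 0, 0, 0, 1], [101, 0, 0, 0, 0, 0, 1], [101, 0, 0, 0, 0, 0, 1], [101, 0, 0, 0, 0, 0, 0.5], [101, 0, 0, 0, 0, 0, 0.4], [101, 0, 0, 0, 0, 0, 0.3], [101, 0, 0, 0, 0, 0, 0.3], [101, 0, 0, 0, 0, 0, 0.3], [101, 0, 0, 0, 0, 0, 0.3], [101, 0, 0, 0, 0, 0, 0.3], [90, 0, 0, 0, 0, 0, 0.3], [70, 0, 0, 0, 0, 0, 0.3], [40, 0, 0, 0, 0, 0, 0.3], [0, 0, 0, 0, 0, 0, 0.3], [-30, 0, 0, 0, 0, 0, 0.3], [-30, 0, 0, 0, 0, 0, 0.3], [-30, 0, 0, 0, 0, 0, 0.3]]

```text
time: 14.6
ee_pos: [0.5533, -0.2916, 0.1591]
tcp_rot: [65.7, 89.6, -24.4]
wrist_force: [0.4, 0.2, -5.2]
opening: 0.0455
```

Run:
```python
from h import *
F=[]
for i in range(4):
    p=cams.camera('side' if i<3 else 'top');o=get_obs();F.append(o['wrist_force'])
print(np.mean(F,0),o['ee_pos'],o['opening'],o['time']);print(Ro.from_euler('xyz',o['tcp_rot'],degrees=True).as_matrix().round(3))
# plate: dots + whole blue disc
hsv=cv2.cvtColor(p['pixels'],cv2.COLOR_RGB2HSV)
m=((hsv[...,0]>110)&(hsv[...,0]<130)&(hsv[...,1]>110)&(hsv[...,2]>40)).astype(np.uint8);m[:,:140]=0;m[:,255:]=0
pts=np.argwhere(m)[:,::-1].astype(np.float32)
c,r=cv2.minEnclosingCircle(pts);print(c,r,len(pts),onplane(p,[c],.06))
save(p,'t6.png')
```

```text
[-0.09597647  0.12697888 -4.21524421] [ 0.5524553  -0.29112406  0.15699864] 0.0451115989870176 14.8
[[ 0.004  1.    -0.002]
 [-0.001 -0.002 -1.   ]
 [-1.     0.004  0.001]]
(196.0, 297.0) 48.25981140136719 4926 [[0.49133296 0.2158079  0.06      ]]
```

View pics/t6.png

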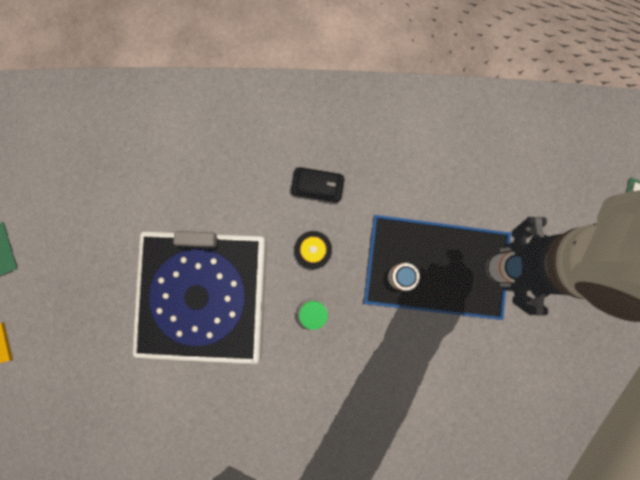

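The top view shows the heavy cell held at (512,267), the light one at (405,277) and the plate centre at (196.5,297), which is (0.491, 0.215) in the world. Next I'll carry the heavy cell across.

Emit:
apply_moves:
  rows:
    - [[0, -2, -15, 0, 0, 0, 0.3], [0, -5, -45, 0, 0, 0, 0.3], [0, -10, -80, 0, 0, 0, 0.3], [0, -14, -115, 0, 0, 0, 0.3], [0, -18, -150, 0, 0, 0, 0.3], [0, -22, -185, 0, 0, 0, 0.3], [0, -27, -220, 0, 0, 0, 0.3], [0, -31, -255, 0, 0, 0, 0.3], [0, -35, -290, 0, 0, 0, 0.3], [0, -39, -325, 0, 0, 0, 0.3], [0, -43, -360, 0, 0, 0, 0.3], [0, -48, -395, 0, 0, 0, 0.3], [0, -52, -430, 0, 0, 0, 0.3], [0, -56, -465, 0, 0, 0, 0.3], [0, -59, -490, 0, 0, 0, 0.3], [0, -61, -503, 0, 0, 0, 0.3], [0, -61, -506, 0, 0, 0, 0.3], [0, -61, -506, 0, 0, 0, 0.3], [0, -61, -506, 0, 0, 0, 0.3], [0, -61, -506, 0, 0, 0, 0.3]]

```text
time: 16.8
ee_pos: [0.4925, 0.214, 0.1561]
tcp_rot: [65.8, 89.8, -24.4]
wrist_force: [0.6, -0.2, -4.0]
opening: 0.0456
```

Run:
```python
from h import *
for n in ['top','side']:
    p=cams.camera(n);save(p,n+'7.png')
    for l in ['cell_a_center','jar_center','wheel_center','mouse_center']:print(n,l,[(np.round(d['at'],3).tolist(),round(d['confidence'],2)) for d in cams.find_in(l,p)])
o=get_obs()
print(o['wrist_force'],o['ee_pos'],o['opening'],o['qd'].round(2),o['time']);print(Ro.from_euler('xyz',o['tcp_rot'],degrees=True).as_matrix().round(3))
```

```text
top cell_a_center [([0.492, 0.197, 0.191], 0.78), ([0.509, 0.177, 0.054], 0.61)]
top jar_center [([0.47, 0.013, 0.073], 0.64)]
top wheel_center [([0.585, 0.01, 0.027], 0.55)]
top mouse_center [([0.705, 0.008, 0.032], 0.8)]
side cell_a_center [([0.484, 0.231, 0.177], 0.84)]
side jar_center [([0.459, 0.024, 0.049], 0.76)]
side wheel_center [([0.556, 0.019, 0.02], 0.7)]
side mouse_center [([0.706, 0.042, 0.02], 0.61)]
[-0.13564576 -0.20529154 -4.32146698] [0.49231001 0.21493114 0.15606399] 0.04534844739300194 [-0.01 -0.01  0.08 -0.07  0.02 -0.  ] 17.3
[[ 0.004  1.    -0.002]
 [-0.001 -0.002 -1.   ]
 [-1.     0.004  0.001]]
```

View pics/side7.png

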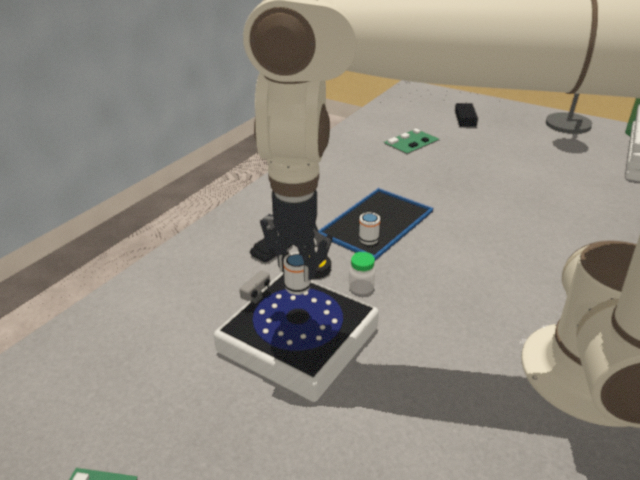

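View pics/top7.png

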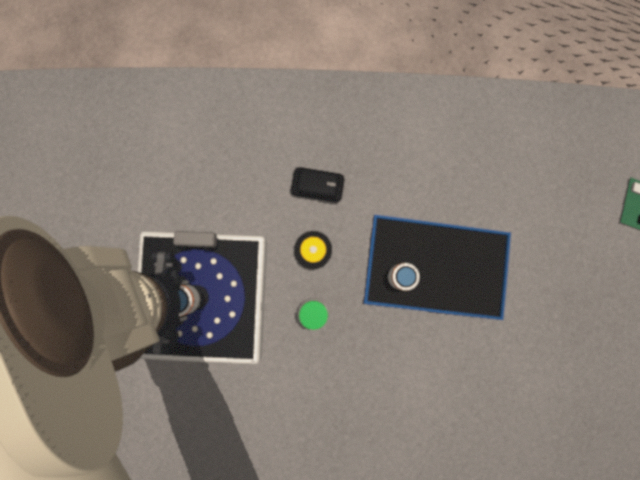

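The heavy cell is held upright over the plate at side pixel (296,272) and top pixel (187,299). The light cell stands in the tray at top pixel (405,277). The jar, wheel and mouse show in the same top-view pixels as at the start. I'll hold briefly, then hand in.

Emit:
apply_moves:
  rows:
    - [[0, 0, 0, 0, 0, 0, 0.3], [0, 0, 0, 0, 0, 0, 0.3], [0, 0, 0, 0, 0, 0, 0.3], [0, 0, 0, 0, 0, 0, 0.3]]

```text
time: 17.7
ee_pos: [0.4923, 0.215, 0.1561]
tcp_rot: [68.9, 89.8, -21.2]
wrist_force: [-0.6, -0.4, -3.7]
opening: 0.0456
```

Run:
```python
from h import *
o=get_obs();print(o['ee_pos'],o['opening'],o['wrist_force'],o['time']);print(bot.job_done())
```

```text
[0.49229757 0.21495157 0.15606367] 0.04557895919667466 [-0.55287562 -0.38946051 -3.6994743 ] 17.7
the job is handed in; nothing more can be done
None
```

I lifted each cell in turn. The far one weighed about 3.9 N (4.2 N when lifted again) and the near one about 1.9 N. The lighter one went back upright in the tray and was let go. I handed in at 17.7 s with the heavier one held over the turntable.

**Final pose:** the TCP is at (0.492, 0.215) and I measured the plate centre at (0.491, 0.215). The cell's foot is about 70 mm above the plate. The fingers were open 45.6 mm on the 46 mm cell, and the wrist still read 3.7 N.

**Last pictures:** the lighter cell is upright in the tray. The jar, wheel and mouse sit at the same top-view pixels as at the start.

**Disagreements:**
- **Networks:** in the last side picture they placed the wheel and mouse 2–3 cm off. They also gave the top camera a second, false cell on the plate. I relied on the top-view pixels instead.
- **Wrong-way move:** one sideways move at height went the wrong way. I corrected it before going down, and it touched nothing.

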